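Finger-test a curved safety bump strip

ROBOT

A 7-joint arm with a two-finger parallel gripper is mounted at the origin on the work surface. World frame = base frame: x ahead of the robot, y to its left, z up, the work surface at z = 0. Lengths are in m, angles in degrees, forces in N, time in s.
With the tool pointing down it reaches from about 0.425 to 0.875 m from the base axis. Payload 4.7 kg.
Tool frame: the origin (TCP) lies between the finger pads, 19 mm behind the fingertips; this is the grasp point; z points along the fingers, y is the line along which they close (so a half turn about z gives the same grasp; the last joint's range is limited). The gripper opens to 87 mm and grips with 3 to 60 N. Pads are 19 mm wide; open, the fingers measure 117 mm over their backs; the gripper's body (75 mm by 190 mm) begins 51 mm behind the grasp point.
Start: joints at [65.724, 18.392, -4.016, 83.108, 1.295, 78.541, -3.26], TCP at [0.276, -0.589, 0.241] pointing down, gripper open.
Joint ranges: [-163.93, 163.93], [-17.29, 119.83], [-79.2, 71.16], [3.27, 140.29], [-89.18, 269.18], [5.43, 117.66], [-154.24, 154.24]. Speed limits (degrees/s): [147.25, 147.25, 180, 180, 180, 180, 180].

INTERFACE

Orientations are given as [roll, pitch, yaw] about the fixed x, y, z axes, in that order (R = Rz(yaw) Ry(pitch) Rx(roll)).
In Python, from cell import env gives the robot as it stands. The module is installed in compiled form; this text tells all that it offers.
- The arm moves only by the tool send_rows, never from a script. Its arguments are lists of equal length, an entry for each row: "xyz": the shift along the tool's x, y, z in m, a list of three; "rotation": the turn, a rotation vector about the tool's x, y, z in rad, a list of three; "jaw": the opening, from 0 (shut) to 1 (fully open). A call has 1 to 20 rows; each row shifts and turns the commanded pose from where the row before left it, along the tool's axes as they then stand; what a row does not reach is not made up. A row lasts 1/10 s, in which the tool goes at most 50 mm and 8.59 degrees, less where a joint would pass 70% of its speed; a pose out of reach is approached as far as the arm can. A call is refused whole if a number of a shift passes 0.05 or a number of a turn 0.15, either way. A call with a gripper value outside its range is refused whole. The fingers move at their own pace and stop on an object; "newtons" is the grip in N (left out, the last holds). Time passes only in rows, so rows that do not move let the fingers close. It gives the time, the measured TCP pose, the force, the opening and the grip force at its end, in the units of the state.
- env.get_obs(): the state, without advancing time (a new reading comes with each control period).
- env.read_camera(name): name is "side" or "top" or "wrist"; returns a dict with "image" (480x640x3 uint8, blue, green, red), "fx", "fy", "cx", "cy" (pixels), "R" (3x3) and "t" (3): a world point X has camera coordinates R X + t. Camera axes: x right, y down, z forward; pixel columns grow to the right and rows downward; lengths in m; the calibration is good to about 2 mm. A picture is of the moment at which its call begins. There is no depth.
- env.sign_off(): hands the job in; it is judged then, once.
The state is a dict: "time_s": time; "qpos": joint angles; "joint_velocities": joint speeds; "effort": joint torques, N m; "tool_pos": TCP position; "tool_rot": TCP orientation; "force": force on the tool from outside, world axes, zero at the start; "wrist_torque": the same for the moment, N m; "grip_width": finger opening in m; "grasp_force": force on a finger pad.
Only numpy, scipy, OpenCV 4.12 (cv2) and the standard library are available. Lean on these libraries where they do the work, as an engineer would, in place of code of your own. Each camera call takes 0.05 s, during which the arm holds its last target. There are 200 camera calls.

TASK

Test the yellow safety bump strip: with the gripper shut, press the strip lightly with the fingertips at the end mark beside the green lamp, then run them along the curve over every black mark to the end mark beside the red lamp, keeping the strip pressed about halfway without coming off it or pushing it down to its stop. Then lift away so that the strip springs back up. Grasp nothing, and leave the ring, pin and jar alone.

Things in the scene. Friction and masses are not known exactly. Their poses are not given: they have to be found in the camera images.
- carrier: fixed aluminium carrier, a flat arc on the bench: 50 mm wide, 22 mm high, centre-line radius 160 mm, 68 deg either side of its middle. Origin on the bench under the middle of the centre line, z up; the arc's centre lies at x = -160 mm, y = 0 in this frame, so it bulges to +x, away from the robot. Turned up to 0.45 rad.
- strip (a joint): how far the yellow bump strip on the carrier is pressed down: 0 released, 0.010 m at its stop. Strip: 26 mm wide, same arc, ends 50 deg either side of the middle, flat top 50 mm above the bench when released. Pressed anywhere it sinks straight down as a whole, level; moves from about 2 N, 5 N at half travel, 8 N at the stop; springs back.
- mark0 (a point): centre, on the strip's top face, of a black round mark 12 mm across on the strip's centre line; it sinks with the strip. The seven marks mark0 to mark6 follow one another 39 mm apart along the arc (14 deg), mark0 at the carrier's -y end and mark6 at its +y end, each end mark 22 mm short of the strip's end
- mark1 (a point): black mark number 1 counted from mark0, as mark0
- mark2 (a point): black mark number 2 counted from mark0, as mark0
- mark3 (a point): black mark number 3 counted from mark0, as mark0
- mark4 (a point): black mark number 4 counted from mark0, as mark0
- mark5 (a point): black mark number 5 counted from mark0, as mark0
- mark6 (a point): black mark number 6 counted from mark0, as mark0
- lamp_green: green signal lamp, fixed on the carrier beyond one end of the strip (which end differs from time to time), 30 mm across, 18 mm high; origin at the centre of its foot, 22 mm above the bench, about 53 mm from the nearest end mark. Its top is 10 mm lower than the strip's top.
- lamp_red: red signal lamp, fixed on the carrier beyond one end of the strip (which end differs from time to time), 30 mm across, 18 mm high; origin at the centre of its foot, 22 mm above the bench, about 53 mm from the nearest end mark. Its top is 10 mm lower than the strip's top.
- bearing_ring: loose steel bearing ring, 72 mm outside, 44 mm bore, 20 mm high, lying flat on the robot's side of the arc; origin at the centre of its underside. Leave alone.
- pin: loose brass headed pin standing on its foot beyond the arc, 22 mm shank, 34 mm head, 55 mm high; origin at the centre of its underside. Leave alone.
- jar: loose blue jar with black lid beyond the arc, 54 mm across, 75 mm high; origin at the centre of its underside. Leave alone.

How it is judged (in metres and radians):
On the way, in this order (a step that is already met when the one before it is completed fails the run):
1. fingertips press the strip at the end mark beside the green lamp (value of joint strip between 0.001 and 0.009 m and contact force between the fingers and carrier above 0.3 N and ((horizontal distance between lamp_green and mark0 below 0.09 m and horizontal distance between the grasp point and mark0 below 0.019 m) or (horizontal distance between lamp_green and mark6 below 0.09 m and horizontal distance between the grasp point and mark6 below 0.019 m))), for 0.1 s.
2. still pressed, at mark 2 counted from the green lamp (value of joint strip between 0.001 and 0.009 m and contact force between the fingers and carrier above 0.3 N and ((horizontal distance between lamp_green and mark0 below 0.09 m and horizontal distance between the grasp point and mark1 below 0.019 m) or (horizontal distance between lamp_green and mark6 below 0.09 m and horizontal distance between the grasp point and mark5 below 0.019 m))), for 0.1 s.
3. still pressed, at mark 3 counted from the green lamp (value of joint strip between 0.001 and 0.009 m and contact force between the fingers and carrier above 0.3 N and ((horizontal distance between lamp_green and mark0 below 0.09 m and horizontal distance between the grasp point and mark2 below 0.019 m) or (horizontal distance between lamp_green and mark6 below 0.09 m and horizontal distance between the grasp point and mark4 below 0.019 m))), for 0.1 s.
4. still pressed, at mark 4 counted from the green lamp (value of joint strip between 0.001 and 0.009 m and contact force between the fingers and carrier above 0.3 N and ((horizontal distance between lamp_green and mark0 below 0.09 m and horizontal distance between the grasp point and mark3 below 0.019 m) or (horizontal distance between lamp_green and mark6 below 0.09 m and horizontal distance between the grasp point and mark3 below 0.019 m))), for 0.1 s.
5. still pressed, at mark 5 counted from the green lamp (value of joint strip between 0.001 and 0.009 m and contact force between the fingers and carrier above 0.3 N and ((horizontal distance between lamp_green and mark0 below 0.09 m and horizontal distance between the grasp point and mark4 below 0.019 m) or (horizontal distance between lamp_green and mark6 below 0.09 m and horizontal distance between the grasp point and mark2 below 0.019 m))), for 0.1 s.
6. still pressed, at mark 6 counted from the green lamp (value of joint strip between 0.001 and 0.009 m and contact force between the fingers and carrier above 0.3 N and ((horizontal distance between lamp_green and mark0 below 0.09 m and horizontal distance between the grasp point and mark5 below 0.019 m) or (horizontal distance between lamp_green and mark6 below 0.09 m and horizontal distance between the grasp point and mark1 below 0.019 m))), for 0.1 s.
7. and at the end mark beside the red lamp (value of joint strip between 0.001 and 0.009 m and contact force between the fingers and carrier above 0.3 N and ((horizontal distance between lamp_green and mark0 below 0.09 m and horizontal distance between the grasp point and mark6 below 0.019 m) or (horizontal distance between lamp_green and mark6 below 0.09 m and horizontal distance between the grasp point and mark0 below 0.019 m))), for 0.1 s.
At the end, for the whole second after the job is handed in: The strip has been pressed (1 to 9 mm down, fingertips touching it) at all seven marks in order from the green to the red lamp, with the TCP within 19 mm of each mark seen from above; it has sprung back to within 0.5 mm; ring, pin and jar rest within 10 mm of where they were, pin and jar upright (value of joint strip below 0.0005 m and distance of each of bearing_ring, pin, jar from where it was at the start of the episode below 0.01 m and angle between each of pin, jar's own z axis and vertical below 0.1 rad and linear speed of each of bearing_ring, pin, jar below 0.01 m/s).
It fails at once if the strip is pressed down to its stop (more than 9 mm of its 10 mm) (value of joint strip above 0.009 m).
It fails at once if the fingertips come off the strip part way: they are at one of the five inner marks, less than about 13 mm above the strip, and the strip is not pressed (value of joint strip below 0.0003 m and height (world z) of the grasp point below 0.082 m and (horizontal distance between the grasp point and mark1 below 0.019 m or horizontal distance between the grasp point and mark2 below 0.019 m or horizontal distance between the grasp point and mark3 below 0.019 m or horizontal distance between the grasp point and mark4 below 0.019 m or horizontal distance between the grasp point and mark5 below 0.019 m)).
It fails at once if a bystander (bearing ring, brass pin or jar) is moved more than 10 mm, lifted or carried (distance of any of bearing_ring, pin, jar from where it was at the start of the episode above 0.01 m).
It also fails if it takes over 51 s, if anything falls off the work surface, if the arm or the gripper's body presses on something with over 40 N, if the wrist force passes 120 N, or if a joint passes its speed limit or range.

## Working session

There is one attempt and no reset: what is moved stays moved. The work goes in short steps, Python scripts to look and compute and a tool call to move; the robot and the scene stay as the last step left them, time stands still between calls to the robot, and variables do not carry over. Pictures are saved under pics/ and viewed, at most 10 in all, crops included, and the job is handed in when it is done.

Besides the shell and the picture viewer there is one more tool, called after "Emit:" as a command line: name --argument value ..., lists and objects as JSON in quotes. send_rows: Moves the arm, as the interface text tells. Its arguments: {"type":"object","properties":{"xyz":{"type":"array"},"rotation":{"type":"array"},"jaw":{"type":"array"},"newtons":{"type":"number"}},"required":["xyz","rotation","jaw"]}

```bash
mkdir -p pics; python3 - <<'E'
from cell import env
import cv2,pickle,numpy as np
d={}
for n in("top","side"):
    c=env.read_camera(n); cv2.imwrite(f"pics/{n}0.png",c["image"]); d[n]=c
pickle.dump(d,open("cams.pkl","wb"))
o=env.get_obs(); print(o["time_s"],o["tool_pos"],o["tool_rot"],o["force"],o["grip_width"])
E
```

```text
0.1 [ 0.27534123 -0.5882862   0.24025022] [-1.79899669e+02  4.17964446e-03  2.50856846e+01] [ 0.45672539 -0.84346962 -0.00654561] 0.08702162193059748
```

View pics/top0.png

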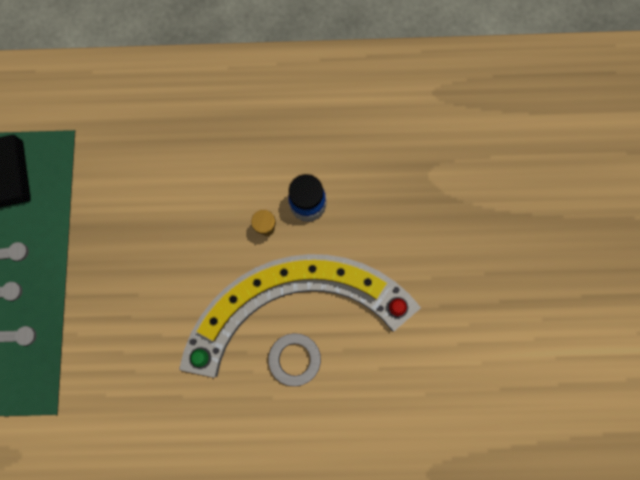

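View pics/side0.png

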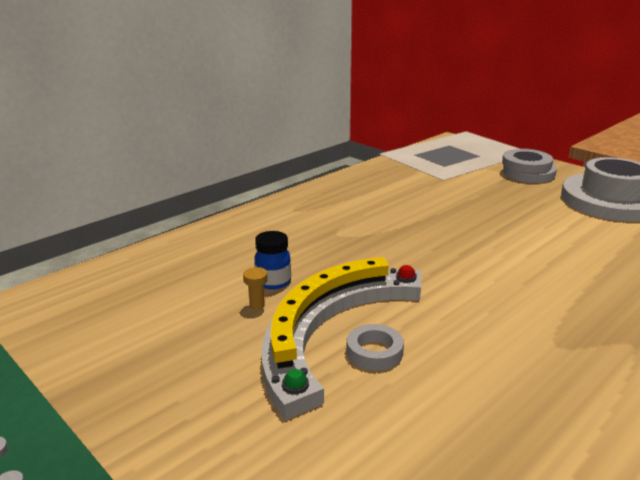

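The top view shows seven marks from (213,321) beside the green lamp at (200,357) to (368,282) beside the red lamp at (398,307). The side view shows them from (283,338) to (371,263). The ring is at (294,360), the pin at (263,222) and the jar at (307,195) in the top view. Next I refine these positions and triangulate.

```bash
cat > m.py <<'E'
import cv2,pickle,numpy as np
from scipy.optimize import least_squares
d=pickle.load(open("cams.pkl","rb"))
g={"top":[(213,321),(233,299),(257,282),(284,272),(312,268),(340,272),(368,282)],
"side":[(283,338),(283,319),(291,302),(305,287),(323,276),(346,268),(371,263)]}
def refine(im,p,r=5):
    x,y=p; w=im[y-r:y+r+1,x-r:x+r+1].astype(float)[:,:,2]
    w=np.clip(w.max()*.6-w,0,None); yy,xx=np.mgrid[y-r:y+r+1,x-r:x+r+1]
    w=w*(np.hypot(xx-x,yy-y)<=r)
    return (w*xx).sum()/w.sum(),(w*yy).sum()/w.sum()
def proj(c,X):
    q=X@np.array(c["R"]).T+c["t"]; return np.c_[c["fx"]*q[:,0]/q[:,2]+c["cx"],c["fy"]*q[:,1]/q[:,2]+c["cy"]]
P={n:np.array([refine(d[n]["image"],p,5 if n=="top" else 4) for p in g[n]]) for n in g}
print(P["top"].round(1).tolist(),P["side"].round(1).tolist())
M=[np.array([[c["fx"],0,c["cx"]],[0,c["fy"],c["cy"]],[0,0,1]])@np.c_[c["R"],c["t"]] for c in (d["top"],d["side"])]
h=cv2.triangulatePoints(M[0],M[1],P["top"].T,P["side"].T); X=(h[:3]/h[3]).T
print("tri\n",X.round(4), np.linalg.norm(np.diff(X,axis=0),axis=1).round(4))
def marks(p):
    a=np.radians(np.arange(42,-43,-14))  # order: first = green
    a=a*p[4] if len(p)>4 else a
    l=np.c_[-.16+.16*np.cos(a),.16*np.sin(a)]
    c,s=np.cos(p[2]),np.sin(p[2])
    return np.c_[l@np.array([[c,s],[-s,c]])+p[:2],np.full(7,p[3])]
for ns in (["top","side"],["top"],["side"]):
    f=lambda p:np.concatenate([(proj(d[n],marks(p if len(ns)>1 else [*p[:3],.05]))-P[n]).ravel() for n in ns])
    r=least_squares(f,[*X[3][:2],0,.05]); print(ns,r.x.round(4),"rms px",np.sqrt(np.mean(r.fun**2)))
    if len(ns)>1: print(marks(r.x).round(4))
def onplane(n,uv,z):
    c=d[n]; R=np.array(c["R"]); ray=R.T@[(uv[0]-c["cx"])/c["fx"],(uv[1]-c["cy"])/c["fy"],1]; o=-R.T@np.array(c["t"])
    return (o+ray*(z-o[2])/ray[2]).round(3)
for k,uv,z in (("green",(200,357),.04),("red",(398,307),.04),("ring",(294,360),.02),("pin",(263,222),.055),("jar",(307,191),.075)): print(k,onplane("top",uv,z))
E
python3 m.py
```

```text
[[213.1, 320.9], [232.7, 298.9], [256.6, 282.4], [283.5, 272.0], [311.9, 268.4], [340.3, 271.7], [367.3, 281.8]] [[282.4, 337.6], [282.8, 318.6], [290.9, 301.7], [304.7, 287.3], [323.4, 275.7], [346.0, 267.4], [370.8, 262.2]]
tri
 [[ 0.5113  0.1946  0.0506]
 [ 0.5403  0.1686  0.0505]
 [ 0.5621  0.1362  0.0505]
 [ 0.5754  0.0996  0.0504]
 [ 0.5794  0.0607  0.0504]
 [ 0.5737  0.022   0.0505]
 [ 0.5591 -0.0141  0.0504]] [0.039  0.039  0.039  0.0391 0.0391 0.039 ]
['top', 'side'] [0.5753 0.0995 0.2247 0.0505] rms px 0.1786446122590217
[[ 0.5114  0.1947  0.0505]
 [ 0.5403  0.1685  0.0505]
 [ 0.562   0.1362  0.0505]
 [ 0.5753  0.0995  0.0505]
 [ 0.5793  0.0607  0.0505]
 [ 0.5738  0.0221  0.0505]
 [ 0.5591 -0.014   0.0505]]
['top'] [0.5751 0.0993 0.2244 0.05  ] rms px 0.04551321355375002
['side'] [0.5761 0.0992 0.2251 0.05  ] rms px 0.11304776667968289
green [0.464 0.214 0.04 ]
red [ 0.525 -0.055  0.04 ]
ring [0.457 0.089 0.02 ]
pin [0.645 0.127 0.055]
jar [0.682 0.064 0.075]
```

Emit:
send_rows --xyz '[[0.01, -0.007, 0.001], [0.02, -0.014, 0.002], [0.029, -0.02, 0.0025], [0.029, -0.02, 0.0025], [0.029, -0.02, 0.0025], [0.029, -0.02, 0.0025], [0.029, -0.02, 0.0025], [0.029, -0.02, 0.0025], [0.029, -0.02, 0.0025], [0.029, -0.02, 0.0025], [0.029, -0.02, 0.0025], [0.029, -0.02, 0.0025], [0.029, -0.02, 0.0025], [0.029, -0.02, 0.0025], [0.029, -0.02, 0.0025], [0.029, -0.02, 0.0025], [0.02, -0.014, 0.002], [0.01, -0.007, 0]]' --rotation '[[0, 0, 0], [0, 0, 0], [0, 0, 0], [0, 0, 0], [0, 0, 0], [0, 0, 0], [0, 0, 0], [0, 0, 0], [0, 0, 0], [0, 0, 0], [0, 0, 0], [0, 0, 0], [0, 0, 0], [0, 0, 0], [0, 0, 0], [0, 0, 0], [0, 0, 0], [0, 0, 0]]' --jaw '[0, 0, 0, 0, 0, 0, 0, 0, 0, 0, 0, 0, 0, 0, 0, 0, 0, 0]' --newtons 10

```text
time_s: 1.9
tool_pos: [0.5614, -0.0955, 0.2009]
tool_rot: [-179.9, -0.0, 25.4]
force: [-0.5, 0.6, -0.5]
grip_width: 0.0004
grasp_force: 0.0
```

Emit:
send_rows --xyz '[[0.003, -0.0117, 0.004], [0.0065, -0.0237, 0.0083], [0.0065, -0.0237, 0.0083], [0.0065, -0.0237, 0.0083], [0.0065, -0.0237, 0.0083], [0.0065, -0.0237, 0.0083], [0.0065, -0.0237, 0.0083], [0.0065, -0.0237, 0.0083], [0.0065, -0.0237, 0.0083], [0.0065, -0.0237, 0.0083], [0.0065, -0.0237, 0.0083], [0.0065, -0.0237, 0.0083], [0.003, -0.0117, 0.004], [0, 0, 0], [0, 0, 0]]' --rotation '[[0, 0, 0], [0, 0, 0], [0, 0, 0], [0, 0, 0], [0, 0, 0], [0, 0, 0], [0, 0, 0], [0, 0, 0], [0, 0, 0], [0, 0, 0], [0, 0, 0], [0, 0, 0], [0, 0, 0], [0, 0, 0], [0, 0, 0]]' --jaw '[0, 0, 0, 0, 0, 0, 0, 0, 0, 0, 0, 0, 0, 0, 0]'

```text
time_s: 3.4
tool_pos: [0.5111, 0.1891, 0.102]
tool_rot: [179.9, 0.0, 25.0]
force: [0.5, -0.1, 0.4]
grip_width: 0.0005
grasp_force: 0.0
```

```bash
python3 - <<'E'
from cell import env
import cv2,numpy as np
c=env.read_camera("wrist"); a=c["image"]; b=env.read_camera("side")["image"]
cv2.imwrite("pics/w1.png",np.hstack([cv2.resize(a,(400,300)),cv2.resize(b[180:450,150:510],(400,300))]))
for i in range(3):
    o=env.get_obs(); print(o["time_s"],o["tool_pos"],o["tool_rot"],o["force"])
E
```

```text
3.5 [0.51162368 0.18870415 0.10224049] [ 1.79925260e+02 -1.38590445e-02  2.49342839e+01] [-0.34502156 -0.78299503  0.49304489]
3.5 [0.51162368 0.18870415 0.10224049] [ 1.79925260e+02 -1.38590445e-02  2.49342839e+01] [-0.34502156 -0.78299503  0.49304489]
3.5 [0.51162368 0.18870415 0.10224049] [ 1.79925260e+02 -1.38590445e-02  2.49342839e+01] [-0.34502156 -0.78299503  0.49304489]
```

View pics/w1.png

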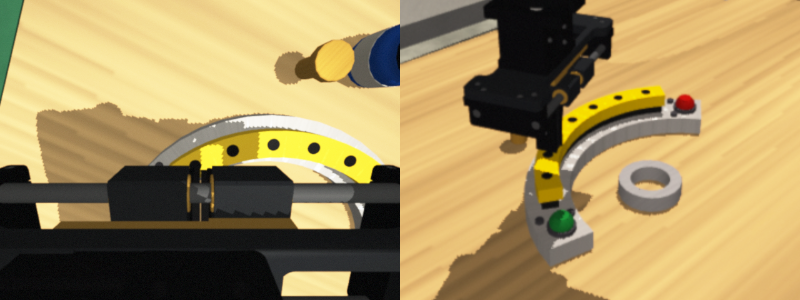

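The wrist and side views show the shut fingertips above the strip near the green-end mark. They are 6 mm short in y, so I correct that and descend to just above the strip.

Emit:
send_rows --xyz '[[0.0012, -0.0027, 0.003], [0.0012, -0.0027, 0.005], [0, 0, 0.005], [0, 0, 0.005], [0, 0, 0.004], [0, 0, 0.003], [0, 0, 0.003], [0, 0, 0], [0, 0, 0], [0, 0, 0]]' --rotation '[[0, 0, 0], [0, 0, 0], [0, 0, 0], [0, 0, 0], [0, 0, 0], [0, 0, 0], [0, 0, 0], [0, 0, 0], [0, 0, 0], [0, 0, 0]]' --jaw '[0, 0, 0, 0, 0, 0, 0, 0, 0, 0]'

```text
time_s: 4.5
tool_pos: [0.5109, 0.1966, 0.0741]
tool_rot: [180.0, -0.0, 25.1]
force: [-0.1, 0.4, 0.4]
grip_width: 0.0008
grasp_force: 0.0
```

Emit:
send_rows --xyz '[[0, 0, 0.001], [0, 0, 0.001], [0, 0, 0.001], [0, 0, 0.001], [0, 0, 0.001], [0, 0, 0.001], [0, 0, 0.001], [0, 0, 0], [0, 0, 0], [0, 0, 0]]' --rotation '[[0, 0, 0], [0, 0, 0], [0, 0, 0], [0, 0, 0], [0, 0, 0], [0, 0, 0], [0, 0, 0], [0, 0, 0], [0, 0, 0], [0, 0, 0]]' --jaw '[0, 0, 0, 0, 0, 0, 0, 0, 0, 0]'

```text
time_s: 5.5
tool_pos: [0.5107, 0.1965, 0.0671]
tool_rot: [180.0, 0.0, 25.1]
force: [-0.3, 0.2, 4.3]
grip_width: 0.0002
grasp_force: 1.7
```

```bash
cat > seg.py <<'E'
import numpy as np
a=np.radians(25.06);c,s=np.cos(a),np.sin(a)
M=np.array([[.5113,.1946],[.5403,.1685],[.562,.1362],[.5753,.0995],[.5793,.0607],[.5738,.0221],[.5591,-.014]])
D=np.diff(M,axis=0); print((np.c_[c*D[:,0]+s*D[:,1],s*D[:,0]-c*D[:,1]]/8).round(4))
E
python3 seg.py
```

```text
[[ 0.0019  0.0045]
 [ 0.0007  0.0048]
 [-0.0004  0.0049]
 [-0.0016  0.0046]
 [-0.0027  0.0041]
 [-0.0036  0.0033]]
```

Emit:
send_rows --xyz '[[0, 0, 0.0005], [0, 0, 0.0005], [0, 0, 0], [0, 0, 0], [0, 0, 0]]' --rotation '[[0, 0, 0], [0, 0, 0], [0, 0, 0], [0, 0, 0], [0, 0, 0]]' --jaw '[0, 0, 0, 0, 0]'

```text
time_s: 6.0
tool_pos: [0.5107, 0.1965, 0.0659]
tool_rot: [180.0, 0.0, 25.1]
force: [-0.6, 0.2, 3.6]
grip_width: 0.0005
grasp_force: 2.0
```

Emit:
send_rows --xyz '[[0, 0, 0.0005], [0.001, 0.0022, 0.0005], [0.0019, 0.0045, 0], [0.0019, 0.0045, 0], [0.0019, 0.0045, 0], [0.0019, 0.0045, 0], [0.0019, 0.0045, 0], [0.0019, 0.0045, 0], [0.0019, 0.0045, 0], [0.001, 0.0022, 0], [0, 0, 0], [0, 0, 0]]' --rotation '[[0, 0, 0], [0, 0, 0], [0, 0, 0], [0, 0, 0], [0, 0, 0], [0, 0, 0], [0, 0, 0], [0, 0, 0], [0, 0, 0], [0, 0, 0], [0, 0, 0], [0, 0, 0]]' --jaw '[0, 0, 0, 0, 0, 0, 0, 0, 0, 0, 0, 0]'

```text
time_s: 7.2
tool_pos: [0.5404, 0.1698, 0.065]
tool_rot: [179.9, -0.0, 25.1]
force: [-0.6, 1.1, 4.4]
grip_width: 0.0009
grasp_force: 2.3
```

Emit:
send_rows --xyz '[[0.0007, 0.0048, 0], [0.0007, 0.0048, 0], [0.0007, 0.0048, 0], [0.0007, 0.0048, 0], [0.0007, 0.0048, 0], [0.0007, 0.0048, 0], [0.0007, 0.0048, 0], [0.0007, 0.0048, 0], [-0.0004, 0.0049, 0], [-0.0004, 0.0049, 0], [-0.0004, 0.0049, 0], [-0.0004, 0.0049, 0], [-0.0004, 0.0049, 0], [-0.0004, 0.0049, 0], [-0.0004, 0.0049, 0], [-0.0004, 0.0049, 0], [0, 0, 0], [0, 0, 0]]' --rotation '[[0, 0, 0], [0, 0, 0], [0, 0, 0], [0, 0, 0], [0, 0, 0], [0, 0, 0], [0, 0, 0], [0, 0, 0], [0, 0, 0], [0, 0, 0], [0, 0, 0], [0, 0, 0], [0, 0, 0], [0, 0, 0], [0, 0, 0], [0, 0, 0], [0, 0, 0], [0, 0, 0]]' --jaw '[0, 0, 0, 0, 0, 0, 0, 0, 0, 0, 0, 0, 0, 0, 0, 0, 0, 0]'

```text
time_s: 9.0
tool_pos: [0.5753, 0.0998, 0.0649]
tool_rot: [179.9, 0.0, 25.0]
force: [-0.4, -0.6, 5.1]
grip_width: 0.0003
grasp_force: 2.3
```

Spot on mark 4, pressed about 4–5 mm. I continue along the next two segments.

Emit:
send_rows --xyz '[[-0.0016, 0.0046, 0], [-0.0016, 0.0046, 0], [-0.0016, 0.0046, 0], [-0.0016, 0.0046, 0], [-0.0016, 0.0046, 0], [-0.0016, 0.0046, 0], [-0.0016, 0.0046, 0], [-0.0016, 0.0046, 0], [-0.0027, 0.0041, 0], [-0.0027, 0.0041, 0], [-0.0027, 0.0041, 0], [-0.0027, 0.0041, 0], [-0.0027, 0.0041, 0], [-0.0027, 0.0041, 0], [-0.0027, 0.0041, 0], [-0.0027, 0.0041, 0], [0, 0, 0], [0, 0, 0]]' --rotation '[[0, 0, 0], [0, 0, 0], [0, 0, 0], [0, 0, 0], [0, 0, 0], [0, 0, 0], [0, 0, 0], [0, 0, 0], [0, 0, 0], [0, 0, 0], [0, 0, 0], [0, 0, 0], [0, 0, 0], [0, 0, 0], [0, 0, 0], [0, 0, 0], [0, 0, 0], [0, 0, 0]]' --jaw '[0, 0, 0, 0, 0, 0, 0, 0, 0, 0, 0, 0, 0, 0, 0, 0, 0, 0]'

```text
time_s: 10.8
tool_pos: [0.573, 0.0221, 0.0648]
tool_rot: [179.9, 0.1, 25.0]
force: [0.4, -0.9, 4.6]
grip_width: 0.0006
grasp_force: 2.4
```

Emit:
send_rows --xyz '[[-0.0036, 0.0033, 0], [-0.0036, 0.0033, 0], [-0.0036, 0.0033, 0], [-0.0036, 0.0033, 0], [-0.0036, 0.0033, 0], [-0.0036, 0.0033, 0], [-0.0036, 0.0033, 0], [-0.0036, 0.0033, 0], [0, 0, 0], [0, 0, 0], [0, 0, 0], [0, 0, 0]]' --rotation '[[0, 0, 0], [0, 0, 0], [0, 0, 0], [0, 0, 0], [0, 0, 0], [0, 0, 0], [0, 0, 0], [0, 0, 0], [0, 0, 0], [0, 0, 0], [0, 0, 0], [0, 0, 0]]' --jaw '[0, 0, 0, 0, 0, 0, 0, 0, 0, 0, 0, 0]'

```text
time_s: 12.0
tool_pos: [0.5578, -0.0139, 0.0647]
tool_rot: [179.9, 0.1, 25.0]
force: [-1.1, -2.4, 4.7]
grip_width: 0.0008
grasp_force: 2.4
```

At the red-end mark with the strip still pressed. Now I lift straight up.

Emit:
send_rows --xyz '[[0, 0, -0.002], [0, 0, -0.005], [0, 0, -0.01], [0, 0, -0.015], [0, 0, -0.02], [0, 0, -0.02], [0, 0, -0.02], [0, 0, -0.01], [0, 0, 0], [0, 0, 0], [0, 0, 0], [0, 0, 0], [0, 0, 0]]' --rotation '[[0, 0, 0], [0, 0, 0], [0, 0, 0], [0, 0, 0], [0, 0, 0], [0, 0, 0], [0, 0, 0], [0, 0, 0], [0, 0, 0], [0, 0, 0], [0, 0, 0], [0, 0, 0], [0, 0, 0]]' --jaw '[0, 0, 0, 0, 0, 0, 0, 0, 0, 0, 0, 0, 0]'

```text
time_s: 13.3
tool_pos: [0.5579, -0.0125, 0.1662]
tool_rot: [-180.0, 0.1, 25.1]
force: [0.3, -0.5, -0.4]
grip_width: 0.0006
grasp_force: 0.0
```

```bash
python3 - <<'E'
from cell import env
import cv2
cv2.imwrite("pics/s2.png",env.read_camera("side")["image"])
o=env.get_obs(); print(o["tool_pos"],o["force"])
E
```

```text
[ 0.55800932 -0.01248021  0.1663315 ] [ 0.46922096  0.0759575  -0.00080818]
```

View pics/s2.png

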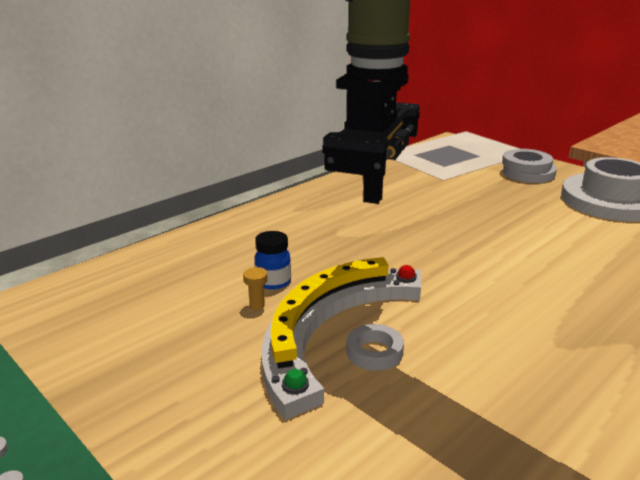

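The side view shows the arm clear and the strip back up, with its marks at (283,338) and (371,263) as before. The ring (375,347), pin (256,290) and jar (272,260) have not moved.

```bash
python3 -c "
from cell import env
print(env.sign_off())"
```

```text
the job is handed in; nothing more can be done
None
```

I ran the shut fingertips over all seven marks from the green to the red lamp with the strip pressed about 3–5 mm, lifted away so it sprang back up, left the ring, pin and jar where they were, and handed the job in at about 13 s (no verdict was returned).

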